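# Pin the hold-down bar of a sieve shaker

## Task

The sieve stack is on the shaker and has to be clamped before a run: swing the raised hold-down bar down over the stack into its fork without slamming it, then fit the longer of the two clevis pins from the front, through the fork and the eye of the bar, and push it fully home until its head sits against the fork. The sprung foot holds the bar a little high and its hinge has play, so feel for the eye with the pin's tapered nose and let it draw the bar into line, firmly but without forcing it; leave the stack standing, the short pin and everything else on the bench where they are.

Things in the scene. Friction and masses are not known exactly. Their poses are not given: they have to be found in the camera images.
- shaker: white sieve shaker fixed to the bench, 150 mm deep (x) x 226 mm wide (y), housing 50 mm high, with two aluminium posts 156 mm apart, hinge post at its +y side, fork post at its -y side. Origin: centre of its underside, x from the front panel to the back, z up. The posts reach z = 166 mm
- fork_hole (a point): mouth of the pin hole on the outer front face of the fork (axes as the shaker's; the hole runs along +x, 152 mm above the bench). Hole 11.5 mm in diameter through the front cheek (7 mm), a 16 mm gap in which the 12 mm thick eye of the bar lies, and the back cheek (7 mm): 30 mm in all. The cheeks are 28 mm wide and reach 14 mm above and 20 mm below the hole's axis
- bar_hinge_point (a point): axis of the bar's hinge, on the hinge post, 152 mm above the bench and 156 mm to the +y side of the fork's hole; the hinge runs along the shaker's x. Its bolt sits in slots: the bar has end play, so its eye may lie up to 3 mm to either side (shaker's y) of the fork's hole; it gives way to a sideways push of 2 N
- hold_down_bar (a joint): angle of the steel hold-down bar (12 mm thick, 18 high, 189 long, its eye 156 mm from the hinge) above horizontal, rad. 0: eye (11.5 mm hole) in line with the fork's hole; about 0.024: at rest on the stack, eye some 4 mm high; 1.57: upright. Friction holds it raised at the start; pushed over, it sinks slowly. A sprung rubber foot hangs under its middle, its housing 8 mm above the bar
- bar_back (a point): point on the bar's upper (outer) face, 115 mm from the hinge, 9 mm off the bar's middle plane; a place to push on the raised bar (the upper face looks to +y when it is upright)
- sieve_stack: stack of two steel sieves, pan and lid, 100 mm in diameter, 72 mm high, standing loose between lugs on the shaker; top 126 mm above the bench. Origin: centre of its underside
- long_pin: the longer steel clevis pin, lying on the bench: shank 10 mm in diameter and 46 mm long, then a nose 14 mm long tapering to 4.5 mm; head 15 mm in diameter and 5 mm thick. Origin: on its axis at the underside of the head (where head and shank meet); x along the shank to the nose, the head lies at x = -5 to 0 mm. Lying, its nose points down by about 3 degrees
- long_pin_nose (a point): tip of the longer pin, 60 mm from the underside of its head
- short_pin: a shorter clevis pin of the same make (shank 20 mm + nose 14 mm), too short for this fork; stays where it is. Origin and axes as the longer pin's
- powder_jar: powder jar 67 mm across, 118 mm high; bystander. Origin: centre of its underside
- beaker: small beaker 58 mm across, 70 mm high; bystander. Origin: centre of its underside
- timer: flat timer 62 x 62 x 18 mm; bystander. Origin: centre of its underside
- tweezers: tweezers 126 mm long, 9 mm high, lying; bystander. Origin: centre of its underside
- tape_roll: roll of tape lying flat, 86 mm across, 24 mm high; bystander. Origin: centre of its underside
Mind the look-alikes: they are no part of the job. Leave any red look-alike of the long_pin alone.

How it is judged:
On the way, in this order (a step that is already met when the one before it is completed fails the run):
1. the hold-down bar lies over the stack in its fork (value of joint hold_down_bar below 0.05 rad), for 0.2 s.
2. the longer pin is through the front cheek and the eye of the bar (x of long_pin_nose in the frame of fork_hole above 0.03 m and y of long_pin_nose in the frame of fork_hole between -0.006 and 0.006 m and z of long_pin_nose in the frame of fork_hole between -0.006 and 0.006 m and value of joint hold_down_bar below 0.018 rad), for 0.1 s.
At the end, for the whole second after the job is handed in: the longer pin sits in the fork from the front, through both cheeks and the eye of the bar, the underside of its head within 4 mm of the front cheek and within 4 mm of the hole's axis, aligned within 7 degrees; the bar is held down (below 0.018 rad), the stack stands upright, nothing moves (x of long_pin in the frame of fork_hole between -0.004 and 0.003 m and y of long_pin in the frame of fork_hole between -0.004 and 0.004 m and z of long_pin in the frame of fork_hole between -0.004 and 0.004 m and angle between the x axis of long_pin and the x axis of shaker, either way round below 0.12 rad and x of long_pin_nose in the frame of fork_hole above 0.054 m and value of joint hold_down_bar below 0.018 rad and angle between sieve_stack's own z axis and vertical below 0.06 rad and linear speed of long_pin below 0.01 m/s); the robot touches nothing.
It fails at once if the pin is forced (over 60 N between pin and shaker) (contact force between long_pin and shaker above 60 N).
It fails at once if the bar is slammed down (faster than 2.5 rad/s) (velocity of joint hold_down_bar below -2.5 rad/s).
It fails at once if the sieve stack is tipped (angle between sieve_stack's own z axis and vertical above 0.2 rad).
It fails at once if the short pin or a bystander is moved more than 30 mm (distance of any of short_pin, powder_jar, beaker, timer, tweezers, tape_roll from where it was at the start of the episode above 0.03 m).
It also fails if it takes over 58 s, if anything falls off the work surface, if the arm or the gripper's body presses on something with over 40 N, if the wrist force passes 120 N, or if a joint passes its speed limit or range.

## Robot

A 7-joint arm with a two-finger parallel gripper is mounted at the origin on the work surface; the furniture and walls round the work are solid. World frame = base frame: x ahead of the robot, y to its left, z up, the work surface at z = 0. Lengths are in m, angles in rad, forces in N, time in s.
With the tool pointing down it reaches from about 0.425 to 0.925 m from the base axis. Payload 6.8 kg.
Tool frame: the origin (TCP) lies on the mounting face of the last link; the fingertips stand 182 mm ahead of it and the grasp point (between the pads) lies 163 mm ahead of it (bot.finger_overhang is the distance from the TCP to the fingertips, in m); z points along the fingers, y is the line along which they close (so a half turn about z gives the same grasp; the last joint's range is limited). The gripper opens to 88 mm and grips with 3 to 60 N. Pads are 20 mm wide; open, the fingers measure 115 mm over their backs; the gripper's body (75 mm by 178 mm) begins 61 mm behind the grasp point.
Start: joints at [1.005, 0.477, 0.022, 1.555, -0.011, 1.109, -0.083], TCP at [0.298, -0.606, 0.405] pointing down, gripper open.
Joint ranges: [-2.96, 2.96], [-0.34, 2.1], [-1.41, 1.46], [0.24, 2.44], [-1.37, 4.51], [0.17, 1.92], [-2.96, 2.96]. Speed limits (rad/s): [2.39, 2.39, 3.14, 3.14, 3.14, 3.14, 3.14].

## Interface

Orientations are given as a rotation vector (axis times angle).
In Python, from cell import sense, vision, bot gives the robot as it stands.
- The arm moves only by the shell command python3 -m creep 'ROWS' [OPENING] [FORCE]. ROWS is JSON, a list of rows, each a list of 4 numbers: the shift along the tool's x, y, z in cm, then the turn about the tool's z in degrees. In form: [[dx, dy, dz, spin], ...]. A call has exactly 10 rows; each row shifts and turns the commanded pose from where the row before left it, along the tool's axes as they then stand; what a row does not reach is not made up. A row lasts 1/10 s, in which the tool goes at most 50 mm and 8.59 degrees, less where a joint would pass 70% of its speed; a pose out of reach is approached as far as the arm can. A call with a gripper value outside its range is refused whole. OPENING is the finger opening in cm, from 0 to 8.78, set as the call begins (- or left out, the last holds). The fingers move at their own pace and stop on an object; FORCE is the grip in N (left out, the last holds). Time passes only in rows, so rows that do not move let the fingers close, or fill a call up. It gives the time, the measured TCP pose, the force, the opening and the grip force at its end, in the units of the state.
- sense(): the state, without advancing time (a new reading comes with each control period).
- vision.grab_frame(name): name is "scene" or "top"; returns the picture (400x640x3 uint8, red, green, blue); there is no depth.
- vision.calibration(name): a dict with "camera_matrix" (3x3 intrinsics, pixels), "D" ([k1, k2, p1, p2, k3] as OpenCV has them; the pictures are not rectified), "rvec" (rotation vector, rad) and "tvec" (3), from world to camera coordinates, as OpenCV has them. Camera axes: x right, y down, z forward; pixel columns grow to the right and rows downward; lengths in m; the calibration is good to about 2 mm. A picture is of the moment at which its call begins. calibration takes no time and is no camera call.
- bot.job_done(): hands the job in; it is judged then, once.
The state is a dict: "time_s": time; "joint_pos": joint angles; "joint_velocities": joint speeds; "effort": joint torques, N m; "ee_pos": TCP position; "ee_rot": TCP orientation; "contact_force": force on the tool from outside, world axes, zero at the start; "ft_torque": the same for the moment, N m; "gripper_width": finger opening in m; "grasp_force": force on a finger pad.
Only numpy, scipy, OpenCV 4.12 (cv2) and the standard library are available. Lean on these libraries where they do the work, as an engineer would, in place of code of your own. Each camera call takes 0.05 s, during which the arm holds its last target. There are 200 camera calls.

## Working session

There is one attempt and no reset: what is moved stays moved. The work goes in short steps, Python scripts to look and compute and a shell command to move; the robot and the scene stay as the last step left them, time stands still between calls to the robot, and variables do not carry over. Pictures are saved under pics/ and viewed, at most 10 in all, crops included, and the job is handed in when it is done.

```bash
ls; mkdir -p pics
python3 - <<'E'
from cell import sense,vision,bot
import cv2,numpy as np
for n in("scene","top"):
    im=vision.grab_frame(n);cv2.imwrite(f"pics/{n}0.png",cv2.cvtColor(im,cv2.COLOR_RGB2BGR))
    c=vision.calibration(n);R=cv2.Rodrigues(np.array(c["rvec"]))[0];print(n,c["camera_matrix"],c["D"],"pos",-R.T@np.array(c["tvec"]).ravel(),"fwd",R[2])
print(sense(),bot.finger_overhang)
E
```

```text
pics
scene [[495.55842127   0.         322.50022309]
 [  0.         495.55842127 201.69419787]
 [  0.           0.           1.        ]] [-0.00528163  0.          0.          0.          0.        ] pos [-0.09929001  0.37364806  0.7773467 ] fwd [ 0.6133226  -0.41834636 -0.66994157]
top [[502.6161217    0.         316.70189732]
 [  0.         502.6161217  209.14378512]
 [  0.           0.           1.        ]] [-0.11174489  0.          0.          0.          0.        ] pos [ 0.40652907 -0.05820955  1.12814198] fwd [ 0.10669331  0.00667922 -0.99426954]
{'time_s': 0.1, 'joint_pos': array([ 1.00492786,  0.47769735,  0.02234308,  1.55630827, -0.01147843,
        1.10933066, -0.0831032 ]), 'joint_velocities': array([ 9.56523604e-05, -7.82698776e-04,  2.05928041e-03, -3.39313592e-03,
        2.26413200e-04,  1.48195316e-03,  1.35910736e-03]), 'effort': array([ 4.45999016e-03, -5.84086096e+01,  1.53995175e+00, -2.73312610e+01,
       -5.42071613e-02,  1.31349277e-02,  1.19209500e-05]), 'ee_pos': array([ 0.29821472, -0.6052834 ,  0.40381092]), 'ee_rot': array([-3.05815410e+00, -7.12490918e-01,  7.81133210e-04]), 'contact_force': array([ 0.82968956, -0.48917303,  0.07195779]), 'ft_torque': array([-0.01547484, -0.03415109,  0.00570193]), 'grasp_force': 0.0, 'gripper_width': 0.08762380729892932} 0.182
```

View pics/scene0.png

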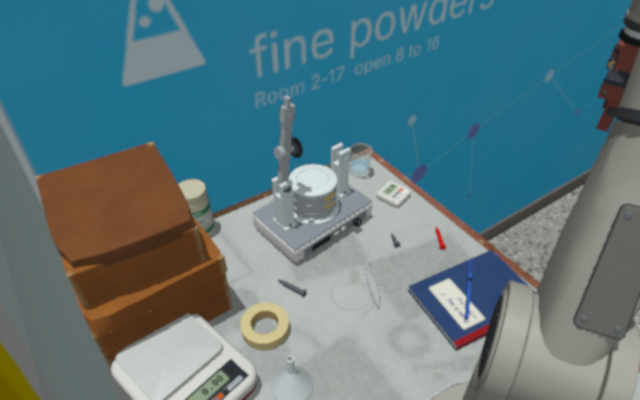

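View pics/top0.png

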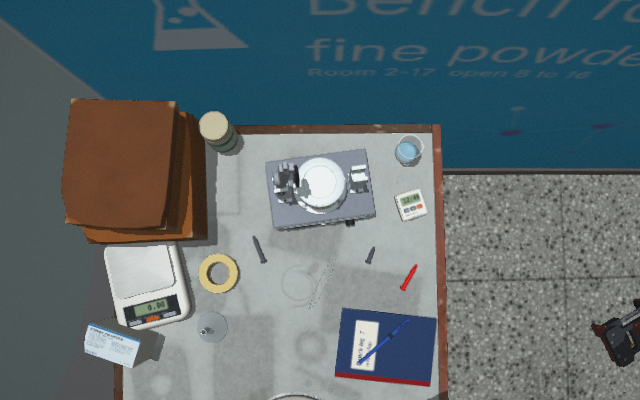

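Both views show the bench. Pin candidates in top/scene pixels:
- Grey long pin at (260,249)/(292,288).
- Grey short pin at (371,255)/(395,240).
- Red look-alike at (409,277)/(440,238).

I choose the grey pin at (260,249), the longer of the two grey ones. The shaker is at about (320,190), with the upright bar on its left (hinge) side and the fork on its right. Next is a close crop.

```bash
cat > h.py <<'E'
import cv2,numpy as np
from cell import sense,vision,bot
from scipy.spatial.transform import Rotation as Ro
def ray(n,p):
    c=vision.calibration(n);R=cv2.Rodrigues(np.array(c["rvec"]))[0]
    u=cv2.undistortPoints(np.array([[p]],float),np.array(c["camera_matrix"]),np.array(c["D"])).ravel()
    d=R.T@np.array([u[0],u[1],1]);return -R.T@np.array(c["tvec"]).ravel(),d/np.linalg.norm(d)
def onz(n,p,z):
    o,d=ray(n,p);return o+d*(z-o[2])/d[2]
def proj(n,P):
    c=vision.calibration(n);return cv2.projectPoints(np.array(P,float).reshape(-1,1,3),np.array(c["rvec"]),np.array(c["tvec"]),np.array(c["camera_matrix"]),np.array(c["D"]))[0].reshape(-1,2)
def two(p,q):
    a,d=ray("scene",p);b,e=ray("top",q);s=np.linalg.lstsq(np.c_[d,-e],b-a,rcond=None)[0]
    return (a+s[0]*d+b+s[1]*e)/2,np.linalg.norm(a+s[0]*d-b-s[1]*e)
def crop(n,box,k,f):
    x,y,w,h=box;im=cv2.cvtColor(vision.grab_frame(n),cv2.COLOR_RGB2BGR)
    o=cv2.resize(im[y:y+h,x:x+w],None,fx=k,fy=k,interpolation=cv2.INTER_CUBIC);cv2.imwrite("pics/"+f,o);return o
E
python3 - <<'E'
from h import *
a=crop("top",(240,130,150,150),4,"a.png")
b=crop("scene",(230,90,150,210),2.8,"b.png")
b=cv2.copyMakeBorder(b[:590],0,0,0,0,cv2.BORDER_CONSTANT)
h=max(a.shape[0],b.shape[0]);o=np.zeros((h,a.shape[1]+b.shape[1],3),np.uint8)
o=np.zeros((600,0,3),np.uint8)
b=cv2.imread("pics/b.png");pad=lambda m:cv2.copyMakeBorder(m,0,600-m.shape[0],0,0,cv2.BORDER_CONSTANT)
a=cv2.resize(a,(390,390));b=cv2.resize(b,(410,574));cv2.imwrite("pics/ab.png",np.hstack([pad(a),pad(b)]))
# dark pin by mask
for n,box in(("top",(240,230,40,40)),("scene",(270,270,45,35)),("top",(360,243,22,24))):
    im=vision.grab_frame(n);x,y,w,h=box;g=im[y:y+h,x:x+w].max(2);m=(g<125).astype(np.uint8)
    k,l,st,ce=cv2.connectedComponentsWithStats(m);i=1+np.argmax(st[1:,4]);pts=np.argwhere(l==i)[:,::-1]+[x,y]
    c=pts.mean(0);v=np.linalg.svd(pts-c)[2][0] if 0 else np.linalg.eigh(np.cov((pts-c).T))[1][:,1];t=(pts-c)@v
    e=[c+v*(t.min()-.5),c+v*(t.max()+.5)];print(n,st[i],np.round(e,1))
    P=[onz(n,q,.006) for q in e];print(np.round(P,4),np.linalg.norm(P[0]-P[1]))
# shaker housing top corners guess
for p in[(265,162),(367,150),(375,214),(274,229)]:print(onz("top",p,.05).round(4))
E
```

```text
top [ 13   6  14  27 125] [[253.  235.4]
 [264.3 262.8]]
[[0.469  0.0924 0.006 ]
 [0.4077 0.067  0.006 ]] 0.06629676101891793
scene [  9  10  28  17 144] [[305.8 294.6]
 [278.2 280.4]]
[[0.4043 0.0685 0.006 ]
 [0.4638 0.0949 0.006 ]] 0.0651428237024915
top [ 5  4 10 17 77] [[373.9 246.4]
 [367.  263.1]]
[[ 0.4422 -0.1777  0.006 ]
 [ 0.4053 -0.1615  0.006 ]] 0.040294669947009386
[0.6269 0.0612 0.05  ]
[ 0.6515 -0.1621  0.05  ]
[ 0.5106 -0.1766  0.05  ]
[0.4801 0.0413 0.05  ]
```

View pics/ab.png

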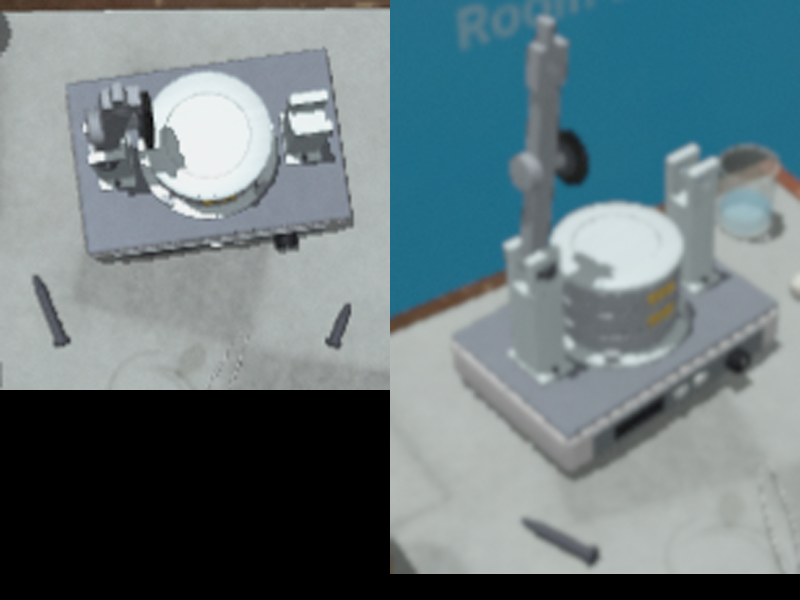

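The crop confirms the long pin: its head is near top pixel (264,262) and its nose near (253,235). The measured length of 65 mm matches the 65 mm given. The second pin is 40 mm long, so it is the short one. Next I look closely at the fork and bar.

Run:
```python
from h import *
a=crop("top",(335,150,50,50),6,"c1.png");b=crop("scene",(322,135,50,75),6,"c2.png");c=crop("top",(260,150,60,50),6,"c3.png")
o=np.zeros((600,800,3),np.uint8);o[:300,:300]=a;o[:450,305:605]=b;o[300:,:300]=c[:300,:300]
d=crop("scene",(262,92,48,148),4,"c4.png");o[:592,608:800]=d;cv2.imwrite("pics/c.png",o)
# housing consistency
C=np.array([.5673,-.0591]);
print([onz("top",p,.3).round(3) for p in[(205,150),(175,110)]], [onz("scene",p,.05).round(4) for p in[(254,216),(300,251),(371,205)]])
```

```text
[array([0.598, 0.136, 0.3  ]), array([0.669, 0.19 , 0.3  ])] [array([0.6105, 0.0654, 0.05  ]), array([0.4713, 0.0378, 0.05  ]), array([ 0.4986, -0.1619,  0.05  ])]
```

View pics/c.png

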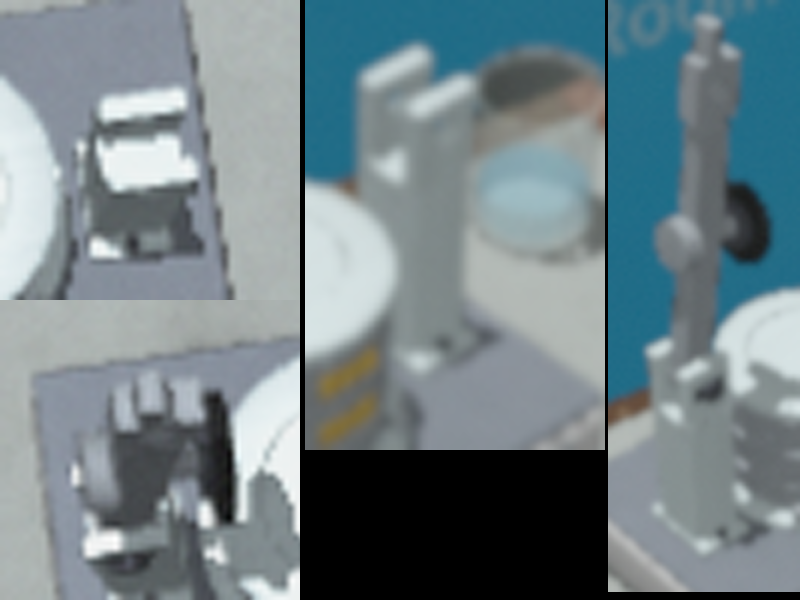

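Run:
```python
from h import *
S=lambda x,y:(322+(x-305)/6-.4,135+y/6-.4)
T=lambda x,y:(335+x/6-.4,150+y/6-.4)
B=lambda x,y:(262+(x-608)/4-.4,92+y/4-.4)
psi=np.radians(8);ex=np.array([np.cos(psi),np.sin(psi)]);ey=np.array([-ex[1],ex[0]])
C=np.array([.5673,-.0591])
def sh(P):P=np.asarray(P);return np.round([(P[:2]-C)@ex,(P[:2]-C)@ey],4)
for n,f,pts in(("scene",S,[(413,119),(477,90),(408,105),(473,78),(365,85),(425,58),(360,75),(420,45)]),("top",T,[(108,190),(198,183),(102,140),(192,135),(100,120),(186,110),(100,98),(187,89)])):
    for p in pts:
        P=onz(n,f(*p),.166);print(n,p,P.round(4),sh(P))
# housing corners in shaker coords (expect +-.075,+-.113)
for n,p in[("top",(265,162)),("top",(367,150)),("top",(375,214)),("top",(274,229)),("scene",(254,216)),("scene",(300,251)),("scene",(371,205))]:print(n,sh(onz(n,p,.05)))
# bar tip, two views: scene tip(708,20), top tip crop (150,380) in c3
print(two(B(706,20),(260+150/6,150+80/6)))
print(two(B(692,52),(260+122/6,150+83/6)),two(B(730,48),(260+187/6,150+83/6)))
# lid centre
print(onz("top",(321,182),.126))
```

```text
scene (413, 119) [ 0.5608 -0.1189  0.166 ] [-0.0147 -0.0583]
scene (477, 90) [ 0.5621 -0.1472  0.166 ] [-0.0174 -0.0865]
scene (408, 105) [ 0.5684 -0.1222  0.166 ] [-0.0077 -0.0626]
scene (473, 78) [ 0.5685 -0.1502  0.166 ] [-0.0115 -0.0904]
scene (365, 85) [ 0.5863 -0.1166  0.166 ] [ 0.0108 -0.0596]
scene (425, 58) [ 0.5876 -0.1433  0.166 ] [ 0.0084 -0.0863]
scene (360, 75) [ 0.5921 -0.1185  0.166 ] [ 0.0163 -0.0623]
scene (420, 45) [ 0.595  -0.1465  0.166 ] [ 0.0153 -0.0904]
top (108, 190) [ 0.5635 -0.1217  0.166 ] [-0.0125 -0.0615]
top (198, 183) [ 0.5655 -0.1509  0.166 ] [-0.0145 -0.0906]
top (102, 140) [ 0.5799 -0.1201  0.166 ] [ 0.004  -0.0621]
top (192, 135) [ 0.5813 -0.1493  0.166 ] [ 0.0013 -0.0912]
top (100, 120) [ 0.5865 -0.1195  0.166 ] [ 0.0106 -0.0625]
top (186, 110) [ 0.5895 -0.1475  0.166 ] [ 0.0097 -0.0906]
top (100, 98) [ 0.5937 -0.1196  0.166 ] [ 0.0177 -0.0636]
top (187, 89) [ 0.5964 -0.1479  0.166 ] [ 0.0165 -0.092 ]
top [0.0757 0.1109]
top [ 0.069  -0.1137]
top [-0.0725 -0.1085]
top [-0.0724  0.1115]
scene [0.0601 0.1172]
scene [-0.0815  0.1094]
scene [-0.0823 -0.0923]
(array([ 0.5658208 , -0.00271449,  0.33596415]), np.float64(0.00018994003592187102))
(array([0.56736885, 0.00521253, 0.32209083]), np.float64(0.001835412470136057)) (array([ 0.56737566, -0.01302235,  0.3181589 ]), np.float64(0.003739230964646223))
[ 0.56906726 -0.06059153  0.126     ]
```

Run:
```python
from h import *
print("box corner",two((190,209),(173,228)),two((158,143),(177,101)),two((192,256),(187,243)))
# housing top edges by colour mask (top view)
im=vision.grab_frame("top");hsv=cv2.cvtColor(im,cv2.COLOR_RGB2HSV)
print("housing hsv",hsv[215,300],hsv[160,350],"bench",hsv[240,330],hsv[180,250])
m=cv2.inRange(hsv,(100,18,90),(135,80,190))
x0=np.zeros_like(m);x0[140:240,255:390]=m[140:240,255:390]
cs=max(cv2.findContours(cv2.morphologyEx(x0,cv2.MORPH_CLOSE,np.ones((5,5))),0,1)[0],key=cv2.contourArea)
P=np.array([onz("top",p,.05)[:2] for p in cv2.convexHull(cs)[:,0]],np.float32)
print(cv2.minAreaRect(P*1000),cv2.boundingRect(cs))
Q=np.array([onz("top",p,.05)[:2] for p in cs[:,0]])
for nm,g in(("front",[(285,229),(365,216)]),("back",[(275,161),(360,151)]),("right",[(368,158),(374,208)]),("left",[(266,170),(273,220)])):
    a,b=[onz("top",p,.05)[:2] for p in g];u=(b-a)/np.linalg.norm(b-a);n=np.array([-u[1],u[0]]);t=(Q-a)@u;d=(Q-a)@n
    s=(abs(d)<.007)&(t>0)&(t<np.linalg.norm(b-a))
    if s.sum()>5:
        vx,vy,cx,cy=cv2.fitLine(Q[s].astype(np.float32),cv2.DIST_HUBER,0,.001,.001).ravel();print(nm,s.sum(),np.degrees(np.arctan2(vy,vx)),cx,cy)
```

```text
box corner (array([0.47600441, 0.21500232, 0.24902327]), np.float64(0.026689172148300584)) (array([0.70392021, 0.20201546, 0.23894203]), np.float64(0.006261747693856055)) (array([0.45805421, 0.2232707 , 0.16087101]), np.float64(0.049379477962126876))
housing hsv [106  36 157] [111  31 155] bench [ 84   8 151] [ 83  11 182]
((567.2459716796875, -57.94921875), (150.2699737548828, 221.4552764892578), 7.4316277503967285) (265, 149, 110, 80)
front 82 -82.31003 0.49412134 -0.067548536
back 84 -82.544464 0.6413546 -0.053696908
right 49 7.7427244 0.5788879 -0.16671312
left 49 7.315483 0.55406743 0.050889503
```

```bash
python3 -m creep '[[0,0,-1.4,6.2],[0,0,-1.3,6.2],[0,0,-1.3,6.3],[2.8,-1.1,0,0],[2.8,-1.1,0,0],[2.8,-1.2,0,0],[2.8,-1.2,0,0],[2.8,-1.2,0,0],[2.7,-1.1,0,0],[2.7,-1.1,0,0]]' 0
```

```text
time_s: 1.6
ee_pos: [0.4812, -0.5, 0.4448]
ee_rot: [3.135, 0.206, 0.0]
contact_force: [0.9, -0.5, -0.0]
gripper_width: 0.0112
grasp_force: 0.0
```

```bash
python3 -m creep '[[0.5,-4,0,0],[0.5,-4,0,0],[0.5,-4,0,0],[0.5,-4,0,0],[0.5,-4,0,0],[0.5,-4,0,0],[0.5,-4,0,0],[0.5,-4,0,0],[0.5,-4,0,0],[0.5,-4,0,0]]'; python3 -c "
from h import *;s=sense();print(s['ee_pos'],Ro.from_rotvec(s['ee_rot']).as_matrix().T.round(3))"
```

```text
time_s: 2.6
ee_pos: [0.477, -0.0961, 0.445]
ee_rot: [3.135, 0.206, 0.001]
contact_force: [-0.0, 0.2, -0.7]
gripper_width: 0.0004
grasp_force: 0.0
[ 0.47700965 -0.09608331  0.4449861 ] [[ 0.991  0.131  0.001]
 [ 0.131 -0.991  0.   ]
 [ 0.001 -0.    -1.   ]]
```

```bash
python3 -m creep '[[0.5,-4,0,0],[0.5,-4,0,0],[0.6,-4,0,0],[0.5,-4,0,0],[0,0,0,0],[2,0,0,0],[2,0,0,0],[2,0,0,0],[2,0,0,0],[0,0,0,0]]'
python3 - <<'E'
from h import *
crop("scene",(200,30,200,150),4,"d.png");print(sense()['ee_pos'])
E
```

```text
time_s: 3.6
ee_pos: [0.5582, 0.0737, 0.4444]
ee_rot: [-3.135, -0.205, -0.001]
contact_force: [0.1, -0.2, -0.2]
gripper_width: 0.0008
grasp_force: 0.0
[0.55701703 0.0736571  0.44430657]
```

View pics/d.png

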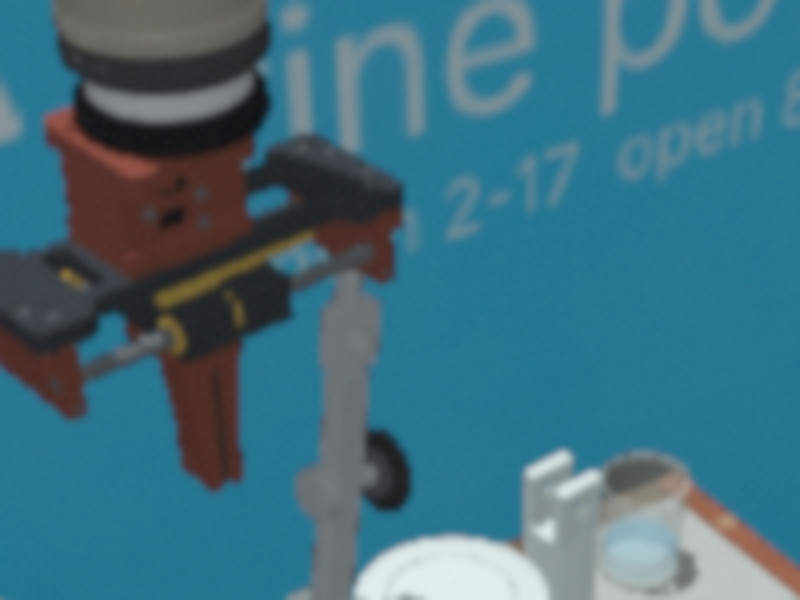

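The fingertip is at (215,485), on the hinge (+y) side of the bar at (340,440), with a gap between them. The gripper's bracket at (390,275) comes close to the top of the bar, so I raise the tool a little and then push.

```bash
python3 -m creep '[[0,0,-0.5,0],[0,1,0,0],[0,1,0,0],[0,1,0,0],[0,1,0,0],[0,0.6,0,0],[0,0.7,0.1,0],[0,0.7,0.1,0],[0,0.7,0.1,0],[0,0.7,0.15,0]]'; python3 -c "
from h import *;s=sense();print(s['ee_pos']);crop('scene',(200,30,200,150),3,'e.png')"
```

```text
time_s: 4.65
ee_pos: [0.5663, 0.0005, 0.445]
ee_rot: [-3.135, -0.207, -0.0]
contact_force: [-0.8, 1.1, 0.8]
gripper_width: 0.0006
grasp_force: 0.3
[5.66278156e-01 5.02371431e-04 4.45049570e-01]
```

View pics/e.png

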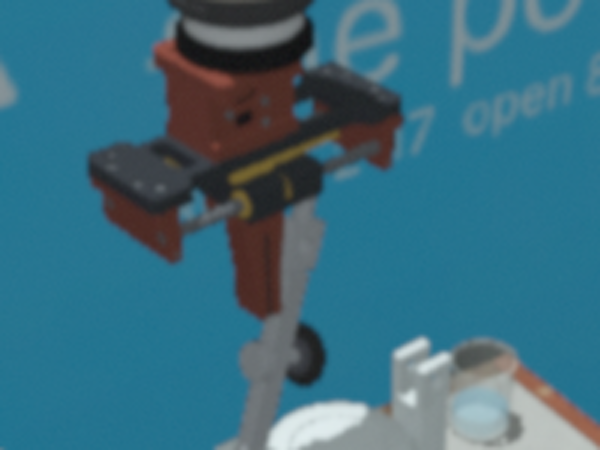

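The fingertip at (260,310) is against the bar, which now leans toward the fork. I follow the arc down.

```bash
python3 -m creep '[[0,0.7,0.2,0],[0,0.65,0.3,0],[0,0.6,0.3,0],[0,0.6,0.35,0],[0,0.6,0.35,0],[0,0.55,0.4,0],[0,0.5,0.45,0],[0,0.5,0.45,0],[0,0.5,0.5,0],[0,0.45,0.5,0]]'
```

```text
time_s: 5.7
ee_pos: [0.5736, -0.0556, 0.4066]
ee_rot: [3.135, 0.206, -0.0]
contact_force: [-0.5, -0.5, -0.8]
gripper_width: 0.0002
grasp_force: 0.0
```

```bash
python3 -m creep '[[0,0.4,0.5,0],[0,0.4,0.5,0],[0,0.35,0.5,0],[0,0.3,0.5,0],[0,0.25,0.5,0],[0,0.2,0.5,0],[0,0.15,0.5,0],[0,0.15,0.5,0],[0,0.1,0.5,0],[0,0.1,0.5,0]]'; python3 -c "
from h import *;s=sense();print(s['ee_pos']);crop('scene',(240,80,150,170),3.5,'f.png')"
```

```text
time_s: 6.7
ee_pos: [0.5768, -0.079, 0.3568]
ee_rot: [-3.135, -0.207, -0.0]
contact_force: [-0.6, 0.1, -0.4]
gripper_width: 0.0003
grasp_force: 0.0
[ 0.57676002 -0.07900576  0.3567517 ]
```

View pics/f.png

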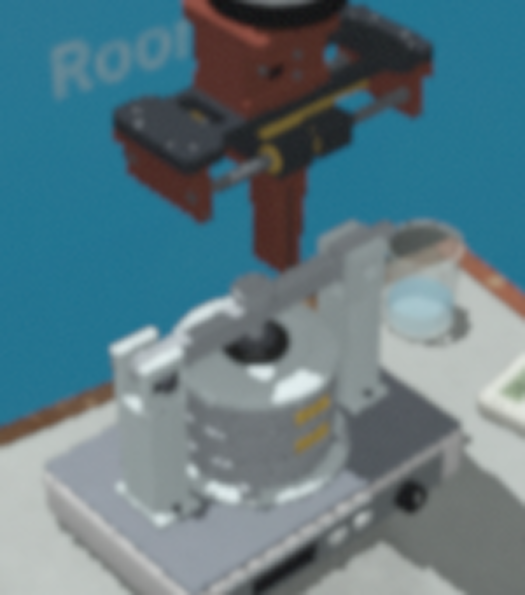

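The bar is down in the fork at (370,245), with its foot on the lid at (260,340), and the stack is upright. Next I fetch the pin.

```bash
python3 -m creep '[[0,0,-2,0],[-2.2,-2.9,0,0],[-2.2,-2.9,0,0],[-2.2,-2.9,0,0],[-2.2,-2.9,0,0],[-2.2,-2.9,0,0],[-2.1,-2.8,0,0],[0,0,0,-7.8],[0,0,0,-7.8],[0,0,4,0]]' 3 10
python3 - <<'E'
from h import *
s=sense();M=Ro.from_rotvec(s['ee_rot']).as_matrix();d=np.array([.4244,.0757,.25])-s['ee_pos'];print(s['ee_pos'],np.degrees(np.arctan2(M[1,0],M[0,0])),(M.T@d*100).round(2))
# bar tip measure
im=vision.grab_frame("top");cv2.imwrite("pics/t1.png",im[:,:,::-1])
E
```

```text
time_s: 7.75
ee_pos: [0.4262, 0.0764, 0.3406]
ee_rot: [3.076, 0.637, 0.017]
contact_force: [0.8, -0.3, -0.1]
gripper_width: 0.0299
grasp_force: 0.0
[0.42623576 0.07642639 0.34062568] 23.393813859164887 [-0.29 -0.03  9.06]
```

```bash
python3 -m creep '[[-0.1,0,2,0],[-0.1,0,2,0],[0,0,2,0],[0,0,2,0],[0,0,2,0],[0,0,2,0],[0,0,1.5,0],[0,0,1,0],[0,0,0.7,0],[0,0,0.4,0]]'
python3 - <<'E'
from h import *
s=sense();M=Ro.from_rotvec(s['ee_rot']).as_matrix();print(s['ee_pos'],M.round(3),s['joint_pos'].round(2))
a=crop("scene",(240,220,100,100),5,"g1.png");b=crop("top",(220,210,100,100),3,"g2.png")
o=np.zeros((500,800,3),np.uint8);o[:,:500]=a;o[:300,500:]=b;cv2.imwrite("pics/g.png",o)
E
```

```text
time_s: 8.8
ee_pos: [0.4226, 0.0747, 0.1819]
ee_rot: [3.077, 0.629, -0.001]
contact_force: [-17.4, -1.8, 83.6]
gripper_width: 0.0295
grasp_force: 41.9
[0.42257176 0.07474719 0.18190648] [[ 0.92   0.393 -0.   ]
 [ 0.393 -0.92  -0.001]
 [-0.001  0.001 -1.   ]] [-0.11  0.47 -0.25  2.27  0.28  0.43 -1.76]
```

View pics/g.png

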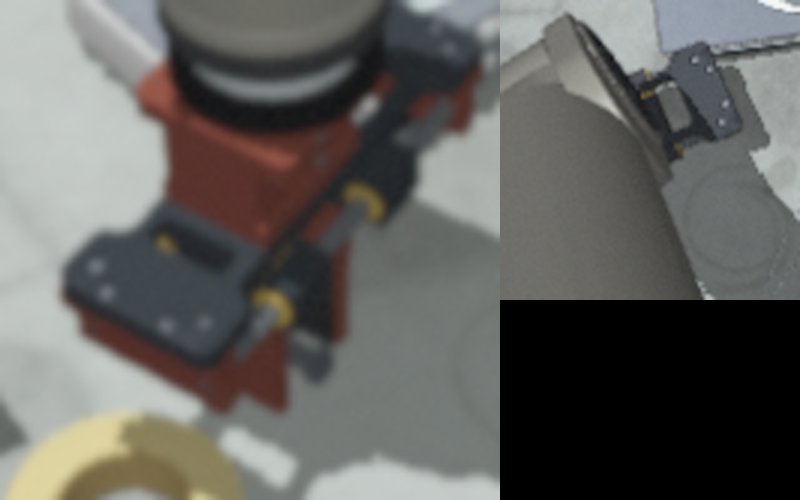

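The pin's head shows between the fingers at (318,360), but the fingertips are pressing on the bench. I lift slightly, then grip.

```bash
python3 -m creep '[[0,0,-0.3,0],[0,0,-0.2,0],[0,0,0,0],[0,0,0,0],[0,0,0,0],[0,0,0,0],[0,0,0,0],[0,0,0,0],[0,0,0,0],[0,0,0,0]]'
```

```text
time_s: 9.9
ee_pos: [0.4224, 0.0746, 0.1861]
ee_rot: [3.078, 0.63, -0.0]
contact_force: [0.1, -0.6, -0.4]
gripper_width: 0.0303
grasp_force: 0.0
```

```bash
python3 -m creep '[[0.1,0,0.2,0],[0,0,0,0],[0,0,0,0],[0,0,0,0],[0,0,0,0],[0,0,0,0],[0,0,0,0],[0,0,0,0],[0,0,0,0],[0,0,0,0]]' 0 30
```

```text
time_s: 10.9
ee_pos: [0.4233, 0.075, 0.1842]
ee_rot: [3.078, 0.63, 0.0]
contact_force: [0.3, -0.1, 0.2]
gripper_width: 0.009
grasp_force: 30.0
```

```bash
python3 -m creep '[[0,0,-2,0],[0,0,-4,0],[0,0,-4,0],[0,0,-4,0],[0,0,-2,7.9],[0,0,0,7.9],[0.6,3.8,0,0],[0.6,3.8,0,0],[0.6,3.8,0,0],[0.6,3.8,0,0]]'
```

```text
time_s: 11.9
ee_pos: [0.4665, -0.0741, 0.3442]
ee_rot: [3.135, 0.201, 0.0]
contact_force: [0.1, 0.1, -1.3]
gripper_width: 0.0092
grasp_force: 30.0
```

```bash
python3 -m creep '[[0.6,3.8,0,0],[0.6,3.8,0,0],[0,0,0,0],[0,0,0,0],[0,0,0,0],[0,0,0,0],[0,0,0,0],[0,0,0,0],[0,0,0,0],[0,0,0,0]]'
python3 - <<'E'
from h import *
s=sense();M=Ro.from_rotvec(s['ee_rot']).as_matrix();print(s['ee_pos'],np.degrees(np.arctan2(M[1,0],M[0,0])))
a=crop("scene",(300,120,80,100),5,"i1.png");b=crop("top",(310,140,80,80),5,"i2.png")
o=np.zeros((500,800,3),np.uint8);o[:,:400]=a;o[:400,400:]=b;cv2.imwrite("pics/i.png",o)
E
```

```text
time_s: 12.9
ee_pos: [0.4881, -0.1464, 0.3442]
ee_rot: [3.135, 0.201, 0.0]
contact_force: [-0.7, 0.8, -1.8]
gripper_width: 0.0091
grasp_force: 30.0
[ 0.48808068 -0.14644607  0.34420277] 7.342516190581086
```

View pics/i.png

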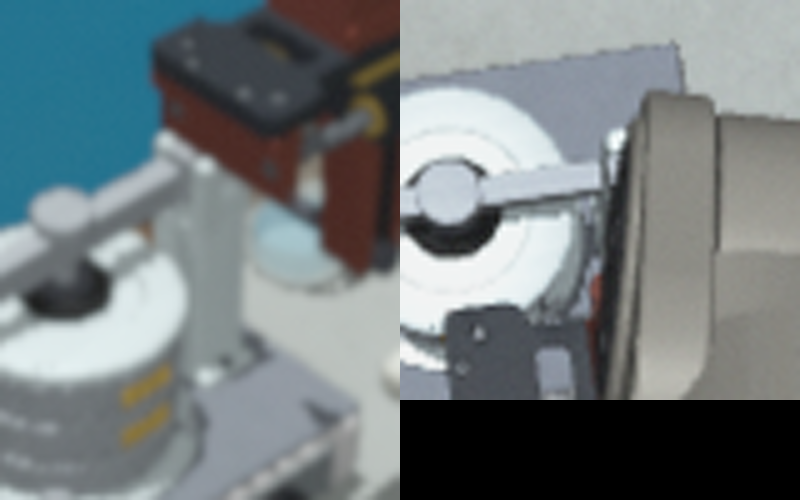

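The scene crop shows the bar in the fork at (175,170). The pin's nose sticks out left of the finger at (305,210), roughly scene pixel (361,162), still short of the fork. The arm hides it in the top view. I check it by numbers.

Run:
```python
from h import *
s=sense();t=s['ee_pos'];ex=np.array([.9913,.1314,0])
n=t+ex*.0473+[0,0,-.182+.0045-.0025];h=t+ex*.0+[0,0,-.1775]
print("nose pred",n,proj("scene",[n,h,[.5625,-.1373,.152]]).round(1))
im=vision.grab_frame("scene")
print("cols",range(350,372,1)); 
for y in range(152,172):print(y,' '.join("%3d"%v for v in im[y,348:374].max(1)), '|',im[y,360])
```

```text
nose pred [ 0.53497912 -0.140339    0.16418316] [[355.4 157.9]
 [372.2 167.6]
 [346.1 156.5]]
cols range(350, 372)
152  76  77  76  75  72  71  75  76  79  79  80  82  91 104 118 118  96  77  74  73  73  74  74  75  78  78 | [91 81 75]
153  77  76  75  74  71  68  69  73  76  78  80  91 108 122 129 123  98  78  73  75  74  72  75  75  77  77 | [108  98  90]
154  80  77  77  75  73  68  68  71  76  79  81  97 121 133 134 125 101  79  74  73  73  74  74  75  77  76 | [121 111 101]
155  90  80  78  78  75  72  70  73  77  80  84 103 130 142 144 134 107  84  75  75  73  73  75  76  78  78 | [130 123 113]
156 107  93  84  79  76  75  74  75  78  79  85 110 140 155 160 149 118  87  76  75  74  75  74  76  79  78 | [140 138 131]
157 127 111  99  89  81  78  76  76  78  79  85 114 149 167 171 160 125  90  77  75  75  74  75  76  78  78 | [148 149 145]
158 138 127 115 105  96  86  79  77  78  77  84 115 148 167 172 162 124  90  76  73  76  74  75  76  78  78 | [144 148 146]
159 141 135 125 122 117 105  91  82  79  78  83 105 135 153 163 154 118  89  77  73  74  75  75  75  76  77 | [128 133 1
[... 791 characters left out ...]
 203 203 199 191 174 139  89  77  75  76  75  74  75  74  76  76 | [163 191 199]
167 151 161 165 175 188 198 201 203 204 203 204 204 204 200 189 156 100  79  74  74  75  75  74  75  74  76 | [167 196 204]
168 152 163 168 176 187 195 199 202 202 202 202 202 202 201 190 158 102  82  75  75  75  76  75  75  76  75 | [167 196 202]
169 151 162 169 177 183 190 194 196 198 199 199 200 200 200 190 160 111  85  78  76  76  75  75  74  77  74 | [166 194 200]
170 152 163 169 176 181 185 187 190 191 192 194 195 196 195 188 169 136 102  88  80  77  75  75  75  77  74 | [163 190 196]
171 152 162 170 175 180 184 184 185 186 187 187 188 189 188 185 178 160 139 112  96  83  78  77  78  78  73 | [161 185 189]
```

```bash
python3 -m creep '[[0,-0.15,0.5,0],[0,0,0.5,0],[0.5,0,0,0],[0.5,0,0,0],[0.5,0,0,0],[0.5,0,0,0],[0.2,0,0,0],[0,0,0,0],[0,0,0,0],[0,0,0,0]]' - 20; python3 -c "
from h import *;print(sense()['ee_pos'])"
```

```text
time_s: 14.05
ee_pos: [0.5095, -0.1424, 0.3342]
ee_rot: [3.135, 0.201, -0.0]
contact_force: [0.1, 0.4, 0.3]
gripper_width: 0.0095
grasp_force: 20.0
[ 0.50953547 -0.14235171  0.3341721 ]
```

```bash
python3 -m creep '[[0.1,0,0,0],[0.1,0,0,0],[0.1,0,0,0],[0.1,0,0,0],[0.1,0,0,0],[0.1,0,0,0],[0.1,0,0,0],[0.1,0,0,0],[0,0,0,0],[0,0,0,0]]'; python3 -c "
from h import *;print(sense()['ee_pos'])"
```

```text
time_s: 15.05
ee_pos: [0.5176, -0.1413, 0.3341]
ee_rot: [3.135, 0.201, -0.0]
contact_force: [0.5, -0.2, -1.2]
gripper_width: 0.0094
grasp_force: 20.0
[ 0.51763899 -0.1412593   0.3341326 ]
```

```bash
python3 -m creep '[[0.1,0,0,0],[0.1,0,0,0],[0.1,0,0,0],[0.1,0,0,0],[0.1,0,0,0],[0,0,0,0],[0,0,0,0],[0,0,0,0],[0,0,0,0],[0,0,0,0]]'; python3 -c "
from h import *;s=sense();print(s['ee_pos'],s['contact_force'],s['ft_torque'])"
```

```text
time_s: 16.05
ee_pos: [0.5226, -0.1407, 0.3341]
ee_rot: [-3.135, -0.201, 0.0]
contact_force: [0.6, -1.1, -1.3]
gripper_width: 0.0095
grasp_force: 20.0
[ 0.52256695 -0.14065934  0.33414219] [ 0.61049458 -1.06569955 -1.26789335] [-0.08298177  0.17614009 -0.00444973]
```

```bash
python3 -m creep '[[0.1,0,0,0],[0.1,0,0,0],[0.1,0,0,0],[0.1,0,0,0],[0,0,0,0],[0,0,0,0],[0,0,0,0],[0,0,0,0],[0,0,0,0],[0,0,0,0]]'; python3 -c "
from h import *;s=sense();print(s['ee_pos'],s['contact_force'],s['ft_torque'])"
```

```text
time_s: 17.05
ee_pos: [0.5264, -0.1402, 0.334]
ee_rot: [3.135, 0.2, -0.001]
contact_force: [-2.2, -2.3, -3.7]
gripper_width: 0.0093
grasp_force: 20.0
[ 0.52638071 -0.14024924  0.33404855] [-2.21665062 -2.3144166  -3.65041163] [-0.51454915  0.72231539 -0.05901273]
```

```bash
python3 -m creep '[[0.05,0.03,0.03,0],[0.05,0.03,0.03,0],[0.1,0,0,0],[0.1,0,0,0],[0,0,0,0],[0,0,0,0],[0,0,0,0],[0,0,0,0],[0,0,0,0],[0,0,0,0]]'; python3 -c "
from h import *;s=sense();print(s['ee_pos'],s['contact_force'],s['ft_torque'])"
```

```text
time_s: 18.05
ee_pos: [0.5295, -0.1404, 0.3335]
ee_rot: [3.135, 0.201, -0.0]
contact_force: [-2.4, -2.1, -3.9]
gripper_width: 0.0093
grasp_force: 20.0
[ 0.52954739 -0.14035534  0.3335025 ] [-2.43411739 -2.05851272 -3.87115672] [-0.49908579  0.81312685 -0.08130143]
```

Progress with low force. I keep easing down and sideways as the taper enters.

```bash
python3 -m creep '[[0.1,0.03,0.03,0],[0.1,0.03,0.03,0],[0.1,0.02,0.03,0],[0.1,0,0.03,0],[0,0,0,0],[0,0,0,0],[0,0,0,0],[0,0,0,0],[0,0,0,0],[0,0,0,0]]'; python3 -c "
from h import *;s=sense();print(s['ee_pos'],s['contact_force'],s['ft_torque'])"
```

```text
time_s: 19.05
ee_pos: [0.5339, -0.1405, 0.3325]
ee_rot: [3.135, 0.201, 0.001]
contact_force: [-1.3, -1.5, -2.5]
gripper_width: 0.0095
grasp_force: 20.0
[ 0.53391923 -0.14052311  0.33250234] [-1.31492795 -1.5177838  -2.47409846] [-0.19514352  0.54337345 -0.00816983]
```

```bash
python3 -m creep '[[0.1,0.01,0.02,0],[0.1,0.01,0.02,0],[0.1,0.01,0.02,0],[0.1,0,0.01,0],[0.1,0,0,0],[0,0,0,0],[0,0,0,0],[0,0,0,0],[0,0,0,0],[0,0,0,0]]'; python3 -c "
from h import *;s=sense();print(s['ee_pos'],s['contact_force'],s['ft_torque'])"
```

```text
time_s: 20.05
ee_pos: [0.5388, -0.1402, 0.3317]
ee_rot: [3.135, 0.201, 0.0]
contact_force: [-3.2, -0.1, -0.9]
gripper_width: 0.0091
grasp_force: 20.0
[ 0.53875274 -0.14023361  0.33170401] [-3.16470342 -0.1119148  -0.93843105] [-0.05241648  0.83609503 -0.02620387]
```

```bash
python3 -m creep '[[0.1,0,0.02,0],[0.1,0,0.02,0],[0.1,0,0.01,0],[0.1,0,0,0],[0.1,0,0,0],[0,0,0,0],[0,0,0,0],[0,0,0,0],[0,0,0,0],[0,0,0,0]]'; python3 -c "
from h import *;s=sense();print(s['ee_pos'],s['contact_force'],s['ft_torque'])"
```

```text
time_s: 21.05
ee_pos: [0.544, -0.1396, 0.3313]
ee_rot: [3.135, 0.201, 0.002]
contact_force: [-0.4, -1.4, 0.5]
gripper_width: 0.0094
grasp_force: 20.0
[ 0.54395474 -0.13962512  0.33134507] [-0.38462066 -1.36807001  0.47608893] [-0.16907761  0.19237332 -0.10074744]
```

```bash
python3 -m creep '[[0.1,0,0.01,0],[0.1,0.02,0.01,0],[0.1,0.02,0,0],[0.1,0,0,0],[0.1,0,0,0],[0,0,0,0],[0,0,0,0],[0,0,0,0],[0,0,0,0],[0,0,0,0]]'
python3 - <<'E'
from h import *
s=sense();print(s['ee_pos'],s['contact_force'],s['ft_torque'])
E
```

```text
time_s: 22.05
ee_pos: [0.5487, -0.1393, 0.331]
ee_rot: [-3.135, -0.201, -0.0]
contact_force: [-4.4, -0.4, 1.4]
gripper_width: 0.0092
grasp_force: 20.0
[ 0.54871468 -0.13927042  0.33095563] [-4.38822163 -0.36091443  1.40624705] [0.11888766 0.75371087 0.0471784 ]
```

```bash
python3 -m creep '[[0.1,0,0,0],[0.1,0,0,0],[0.1,0,0,0],[0,0,0,0],[0,0,0,0],[0,0,0,0],[0,0,0,0],[0,0,0,0],[0,0,0,0],[0,0,0,0]]'
python3 - <<'E'
from h import *
s=sense();print(s['ee_pos'],s['contact_force'],s['ft_torque'])
E
```

```text
time_s: 23.05
ee_pos: [0.5516, -0.139, 0.3309]
ee_rot: [-3.135, -0.201, 0.0]
contact_force: [-4.6, 0.1, 1.0]
gripper_width: 0.0092
grasp_force: 20.0
[ 0.55161488 -0.13899563  0.3309161 ] [-4.63920499  0.09540038  0.99831945] [0.23764272 0.95174086 0.02253182]
```

```bash
python3 -m creep '[[0,0,0,0],[0,0,0,0],[0,0,0,0],[0,0,0,0],[-1,0,0,0],[-1.5,0,0,0],[-2,0,0,0],[0,0,0,0],[0,0,0,0],[0,0,0,0]]' 3
python3 - <<'E'
from h import *
s=sense();print(s['ee_pos'],s['contact_force'])
m=np.array([.5625,-.1373,.152]);ex=np.array([.9913,.1314,0])
print(proj("scene",[m,m-.024*ex,m-.029*ex]))
im=vision.grab_frame("scene")
for y in range(148,176):print(y,' '.join("%3d"%v for v in im[y,338:366].max(1)))
E
```

```text
time_s: 24.05
ee_pos: [0.5076, -0.1446, 0.3312]
ee_rot: [3.135, 0.201, 0.002]
contact_force: [-0.0, 0.7, 0.3]
gripper_width: 0.0303
grasp_force: 0.0
[ 0.50762234 -0.14461398  0.33121775] [-0.04831564  0.66145013  0.30317075]
[[346.094631   156.48556487]
 [354.1222367  161.7101    ]
 [355.82086757 162.81563544]]
148  78  75  76  74  71  66  59  54  52  55  56  62  70  74  76  72  68  71  82  91  92  89  86  91 102 112  98  64
149  76  76  76  76  75  73  70  67  69  73  72  73  75  78  75  72  72  74  77  77  76  73  77  88  99 103  83  56
150  77  76  76  77  76  76  75  75  77  79  78  76  78  77  74  71  74  73  69  67  67  72  75  79  83  81  65  60
151  78  76  77  77  75  76  76  76  77  79  79  78  78  77  74  71  70  69  67  69  70  74  75  75  69  66  68  85
152  77  77  76  76  77  77  75  75  75  78  79  78  79  76  72  70  70  70  71  72  73  75  78  76  73  72  87 108
153  79  77  77  76  76  75  73  70  72  75  78  79  79  78  77  73  72  74  73  74  73  75  77  78  76  80  98 120
154  84  79  77  77  76  76  73  70  68  73  77  79  79  82  84  78  74  73  74  73  73  76
[... 1760 characters left out ...]
 188
170 150 153 150 147 145 146 145 145 144 144 152 163 170 168 148 104  81  77  74  75  76  74  75  78  92 132 170 179
171 147 151 150 147 146 146 145 144 144 144 151 163 169 169 151 111  87  78  77  76  76  76  77  81  95 131 166 175
172 146 150 150 148 146 145 145 144 144 145 155 169 173 171 162 133 102  86  78  76  77  77  79  81  96 134 166 175
173 144 150 150 147 146 146 145 144 144 147 161 177 178 170 167 158 134 109  93  82  78  77  78  81  99 137 168 177
174 144 149 150 148 146 146 145 144 144 149 164 183 183 172 170 168 159 143 123 102  87  80  77  82 104 146 171 176
175 146 148 149 147 146 145 145 145 145 148 165 185 190 184 179 174 168 162 151 128 103  88  80  84 110 148 167 166
```

```bash
python3 -m creep '[[0,0,0.3,0],[0,0,0,0],[0,0,0,0],[0,0,0,0],[0,0,0,0],[0.3,0,0,0],[0.3,0,0,0],[0.3,0,0,0],[0.3,0,0,0],[0.2,0,0,0]]' 0; python3 -m creep '[[0.2,0,0,0],[0.2,0,0,0],[0.2,0,0,0],[0.2,0,0,0],[0.2,0,0,0],[0,0,0,0],[0,0,0,0],[0,0,0,0],[0,0,0,0],[0,0,0,0]]'
```

```text
time_s: 25.1
ee_pos: [0.5213, -0.1429, 0.328]
ee_rot: [-3.135, -0.201, -0.0]
contact_force: [0.0, -0.4, -0.3]
gripper_width: 0.0004
grasp_force: 0.0
time_s: 26.1
ee_pos: [0.5299, -0.142, 0.3275]
ee_rot: [-3.135, -0.2, 0.005]
contact_force: [-5.3, -0.4, 1.6]
gripper_width: 0.0002
grasp_force: 2.5
```

```bash
python3 -m creep '[[0.1,0,0,0],[0.1,0,0,0],[0.1,0,0,0],[0.1,0,0,0],[0.1,0,0,0],[0.1,0,0,0],[0.1,0,0,0],[0,0,0,0],[0,0,0,0],[0,0,0,0]]'
```

```text
time_s: 27.1
ee_pos: [0.5368, -0.1412, 0.3275]
ee_rot: [3.135, 0.2, -0.005]
contact_force: [-5.8, -1.4, 2.7]
gripper_width: 0.0008
grasp_force: 2.8
```

```bash
python3 -m creep '[[0.1,0,0,0],[0.1,0,0,0],[0.1,0,0,0],[0.1,0,0,0],[0.1,0,0,0],[0.1,0,0,0],[0,0,0,0],[0,0,0,0],[0,0,0,0],[0,0,0,0]]'
```

```text
time_s: 28.1
ee_pos: [0.5429, -0.1404, 0.3277]
ee_rot: [3.135, 0.2, -0.004]
contact_force: [-5.4, -0.6, 3.9]
gripper_width: 0.0004
grasp_force: 2.6
```

```bash
python3 -m creep '[[0.1,0,0,0],[0.1,0,0,0],[0.1,0,0,0],[0,0,0,0],[0.05,0,0,0],[0,0,0,0],[0,0,0,0],[0,0,0,0],[0,0,0,0],[0,0,0,0]]'
```

```text
time_s: 29.1
ee_pos: [0.5464, -0.1399, 0.3278]
ee_rot: [3.135, 0.2, -0.004]
contact_force: [-5.3, -0.7, 3.8]
gripper_width: 0.0004
grasp_force: 2.7
```

```bash
python3 -m creep '[[0.05,0,0,0],[0.05,0,0,0],[0.05,0,0,0],[0.05,0,0,0],[0,0,0,0],[0,0,0,0],[0,0,0,0],[0,0,0,0],[0,0,0,0],[0,0,0,0]]'
```

```text
time_s: 30.1
ee_pos: [0.5485, -0.1396, 0.3279]
ee_rot: [3.135, 0.2, -0.003]
contact_force: [-5.1, -1.1, 2.7]
gripper_width: 0.0005
grasp_force: 2.6
```

```bash
python3 -m creep '[[0.05,0,0,0],[0.05,0,0,0],[0.05,0,0,0],[0.05,0,0,0],[0,0,0,0],[0,0,0,0],[0,0,0,0],[0,0,0,0],[0,0,0,0],[0,0,0,0]]'
```

```text
time_s: 31.1
ee_pos: [0.5495, -0.1395, 0.3277]
ee_rot: [-3.135, -0.199, 0.008]
contact_force: [-9.4, 0.1, 6.2]
gripper_width: 0.0006
grasp_force: 4.6
```

```bash
python3 -m creep '[[0.05,0,0,0],[0.05,0,0,0],[0,0,0,0],[0,0,0,0],[0,0,0,0],[0,0,0,0],[0,0,0,0],[0,0,0,0],[0,0,0,0],[0,0,0,0]]'
```

```text
time_s: 32.1
ee_pos: [0.55, -0.1395, 0.3277]
ee_rot: [-3.135, -0.199, 0.011]
contact_force: [-11.6, -0.8, 9.9]
gripper_width: 0.0005
grasp_force: 6.0
```

```bash
python3 -m creep '[[-0.5,0,0,0],[-2,0,0,0],[-4,0,0,0],[-3,0,-1,0],[0,0,-4,0],[0,5,0,0],[0,5,0,0],[0,5,0,0],[0,5,0,0],[0,0,0,0]]'
python3 - <<'E'
from h import *
a=crop("scene",(310,130,60,60),6.6,"k1.png");b=crop("top",(330,150,60,60),6.6,"k2.png")
cv2.imwrite("pics/k.png",np.hstack([a,b]));m=np.array([.5625,-.1373,.152]);ex=np.array([.9913,.1314,0])
for n,o in(("scene",(310,130)),("top",(330,150))):print(n,((proj(n,[m,m-.005*ex,m+.06*ex])-o)*6.6).round())
E
```

```text
time_s: 33.1
ee_pos: [0.4824, -0.3567, 0.3781]
ee_rot: [3.131, 0.186, 0.002]
contact_force: [-0.4, 0.2, -0.4]
gripper_width: 0.0003
grasp_force: 0.0
scene [[238. 175.]
 [249. 182.]
 [112.  92.]]
top [[198. 217.]
 [201. 233.]
 [168.  21.]]
```

View pics/k.png

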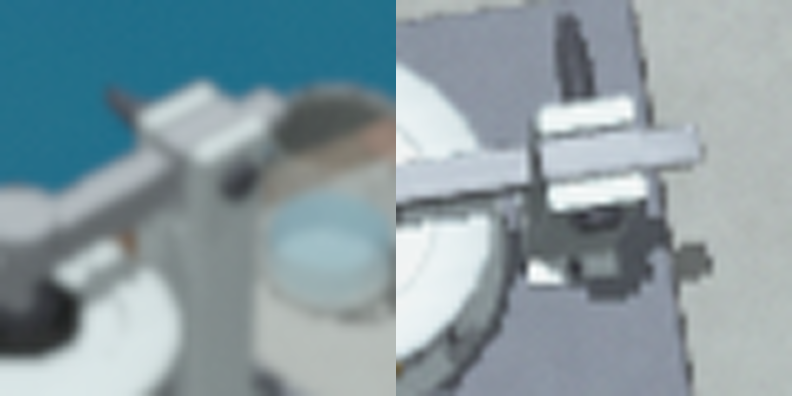

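The head sits against the front cheek at (238,180) left and (603,215) right. The nose sticks out behind the fork at (570,15), which is where a fully home pin should end, and the bar is held down with the stack upright. I hand in.

```bash
python3 -c "
from cell import bot;print(bot.job_done())"
```

```text
the job is handed in; nothing more can be done
None
```

The hold-down bar is in its fork and the long pin is pushed home with its head against the front cheek. I handed the job in at about 33 s and got no verdict back; wrist force peaked at about 85 N (limit 120 N) when the fingertips pressed on the bench while I was fetching the pin.

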